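# Pack the coaxial calibration set

### The arm

A 7-joint arm with a two-finger parallel gripper is mounted at the origin on the work surface. World frame = base frame: x ahead of the robot, y to its left, z up, the work surface at z = 0. Lengths are in m, angles in degrees, forces in N, time in s.
With the tool pointing down it reaches from about 0.375 to 0.925 m from the base axis. Payload 3.1 kg.
Tool frame: the origin (TCP) lies where the fingers leave the gripper's body, on its centre line; the fingertips stand ahead of it and the grasp point (between the pads) lies 54 mm ahead of it (r.tip_reach is the z of the fingertips in the tool frame, in m); z points along the fingers, y is the line along which they close (so a half turn about z gives the same grasp; the last joint's range is limited). The gripper opens to 85 mm and grips with 20 to 120 N. Pads are 22 mm wide; open, the fingers measure 114 mm over their backs; the gripper's body (76 mm by 85 mm) begins 54 mm behind the grasp point. The pads swing forward as they close: fully open they stand 13 mm farther back than shut.
Start: joints at [-69.832, 21.939, 2.515, 91.553, -1.026, 66.532, -2.859], TCP at [0.283, 0.585, 0.304] pointing down, gripper open.
Joint ranges: [-149.38, 149.38], [-23.57, 123.04], [-84.95, 90], [0, 143.3], [-89.99, 269.99], [3.08, 112.72], [-163.45, 163.45]. Speed limits (degrees/s): [159.86, 159.86, 180, 180, 180, 180, 180].

### API

Orientations are given as a 3x3 rotation matrix whose columns are the frame's x, y, z axes.
In Python, from rig import r, imaging gives the robot as it stands.
- The arm moves only by the tool move_arm, never from a script. Its argument "moves" is text: rows parted by semicolons, each of 7 numbers parted by spaces: the shift along the tool's x, y, z in m, then the turn, a rotation vector about the tool's x, y, z in rad, then the finger opening in m, from 0 to 0.0854. A call has exactly 5 rows; each row shifts and turns the commanded pose from where the row before left it, along the tool's axes as they then stand; what a row does not reach is not made up. A row lasts 1/8 s, in which the tool goes at most 62.5 mm and 10.7 degrees, less where a joint would pass 70% of its speed; a pose out of reach is approached as far as the arm can. A call with a gripper value outside its range is refused whole. The fingers move at their own pace and stop on an object; "grip_force" is the grip in N (left out, the last holds). Time passes only in rows, so rows that do not move let the fingers close, or fill a call up. It gives the time, the measured TCP pose, the force, the opening and the grip force at its end, in the units of the state.
- r.sense(): the state, without advancing time (a new reading comes with each control period).
- imaging.read_camera(name): name is "scene" or "side" or "wrist"; returns (picture, depth): 400x640x3 uint8, blue, green, red; 400x640 float32, m along the optical axis (not along the pixel's ray), 0 where there is no reading.
- imaging.camera_info(name): a dict with "fx", "fy", "cx", "cy" (pixels), "extrinsics" (4x4, takes a point from camera to world coordinates); the wrist camera has in their place "T_tool_cam" (4x4, takes a point from camera to tool coordinates, whose origin is the TCP and whose axes are the flange's). Camera axes: x right, y up, looking along -z (the intrinsics and any distortion apply to the point x, -y, -z); pixel columns grow to the right and rows downward; lengths in m; the calibration is good to about 2 mm. A picture is of the moment at which its call begins: read the wrist's pose just before it. camera_info takes no time and is no camera call.
- r.close_job(): hands the job in; it is judged then, once.
The state is a dict: "time_s": time; "joints": joint angles; "joint_vel": joint speeds; "effort": joint torques, N m; "position": TCP position; "eef_rot": TCP orientation; "contact_force": force on the tool from outside, world axes, zero at the start; "ft_torque": the same for the moment, N m; "opening": opening from 0.0 (shut) to 1.0 (fully open); "gripper_force": force on a finger pad.
Only numpy, scipy, OpenCV 4.12 (cv2) and the standard library are available. Lean on these libraries where they do the work, as an engineer would, in place of code of your own. Each camera call takes 0.05 s, during which the arm holds its last target. There are 200 camera calls.

### The job

Pack the calibration set: stand each of the four standards that carry a single coaxial connector on top - the wide finned round one, the slim round one, the square one and the oblong one - upright in the recess of its own outline in the carrier tray. Set each one down rather than dropping it, and leave the two look-alikes, the finned round heat sink with a bare top and the square box with two binding posts, where they stand.

Things in the scene. Friction and masses are not known exactly. Their poses are not given: they have to be found in the camera images.
- load: Finned round termination, a standard of the set: 44 mm diameter with upright fins all round (grips like a plain 44 mm cylinder). Dark metal, upright; origin: centre of its underside, z up. Body 50 mm high, one central brass connector (20 mm flange) on top to 64 mm. 80 to 310 g. Grip from above at 38 to 42 mm above the underside, to keep the fingertips over the recess rim.
- attenuator: Slim round attenuator, a standard of the set: smooth cylinder, 26 mm diameter. Dark metal, upright; origin: centre of its underside, z up. Body 50 mm high, one central brass connector (20 mm flange) on top to 64 mm. 80 to 310 g. Grip from above at 38 to 42 mm above the underside, to keep the fingertips over the recess rim.
- shunt: Square shunt, a standard of the set: 38 x 38 mm block, sides along its x and y axes. Dark metal, upright; origin: centre of its underside, z up. Body 50 mm high, one central brass connector (20 mm flange) on top to 64 mm. 80 to 310 g. Grip from above at 38 to 42 mm above the underside, to keep the fingertips over the recess rim.
- divider: Oblong divider, a standard of the set: block 56 mm along its x axis and 26 mm along its y axis (grip it across y). Dark metal, upright; origin: centre of its underside, z up. Body 50 mm high, one central brass connector (20 mm flange) on top to 64 mm. 80 to 310 g. Grip from above at 38 to 42 mm above the underside, to keep the fingertips over the recess rim.
- bare_heatsink: Look-alike, not of the set: finned round heat sink, 44 mm diameter, 50 mm high, same dark metal, bare flat top with no connector. Origin at the centre of its underside. Leave it.
- post_box: Look-alike, not of the set: square 38 x 38 x 50 mm dark metal box with two slim brass binding posts (11 mm thick, 19 mm apart, up to 64 mm) on top instead of one connector. Origin at the centre of its underside. Leave it.
- recess_large_round: Recess for the finned round termination: round, 60 mm diameter. Centred in a grey block 82 x 82 x 16 mm, one of four fixed 2 x 2, 85 mm apart (places vary), in a low fixed tray 182 mm square with low wire handles. Origin: centre of the block's underside, 5 mm above the bench, z up. Recess 12 mm deep: white floor 4 mm, rim 16 mm above the origin.
- recess_small_round: Recess for the slim round attenuator: round, 42 mm diameter. Centred in a grey block 82 x 82 x 16 mm, one of four fixed 2 x 2, 85 mm apart (places vary), in a low fixed tray 182 mm square with low wire handles. Origin: centre of the block's underside, 5 mm above the bench, z up. Recess 12 mm deep: white floor 4 mm, rim 16 mm above the origin.
- recess_square: Recess for the square shunt: 54 x 54 mm, sides along the block's x and y axes. Centred in a grey block 82 x 82 x 16 mm, one of four fixed 2 x 2, 85 mm apart (places vary), in a low fixed tray 182 mm square with low wire handles. Origin: centre of the block's underside, 5 mm above the bench, z up. Recess 12 mm deep: white floor 4 mm, rim 16 mm above the origin.
- recess_oblong: Recess for the oblong divider: 72 mm along the block's x axis, 42 mm along its y axis. Centred in a grey block 82 x 82 x 16 mm, one of four fixed 2 x 2, 85 mm apart (places vary), in a low fixed tray 182 mm square with low wire handles. Origin: centre of the block's underside, 5 mm above the bench, z up. Recess 12 mm deep: white floor 4 mm, rim 16 mm above the origin.
There are look-alikes about, which are no part of the job. What is shaped like the load but blue or orange is not meant.

How it is judged:
By the outcome, as a careful person would: the job done as asked, in the order asked, and still so for the second after the job is handed in, with the robot touching nothing.
It also fails if it takes over 102 s, if anything falls off the work surface, if the arm or the gripper's body presses on something with over 40 N, if the wrist force passes 120 N, or if a joint passes its speed limit or range.

## Working session

There is one attempt and no reset: what is moved stays moved. The work goes in short steps, Python scripts to look and compute and a tool call to move; the robot and the scene stay as the last step left them, time stands still between calls to the robot, and variables do not carry over. Pictures are saved under pics/ and viewed, at most 14 in all, crops included, and the job is handed in when it is done.

Besides the shell and the picture viewer there is one more tool, called as a command line: name --argument value ..., lists and objects as JSON in quotes. move_arm: Moves the arm, as the interface text tells. Its arguments: {"type":"object","properties":{"moves":{"type":"string"},"grip_force":{"type":"number"}},"required":["moves"]}

```bash
ls; mkdir -p pics; python3 - <<'E'
from rig import r, imaging
import cv2
s=r.sense(); print(s['time_s'],s['position'],s['eef_rot'],s['opening'],r.tip_reach)
for n in("scene","side"):
    p,d=imaging.read_camera(n); cv2.imwrite(f"pics/{n}0.png",p)
    i=imaging.camera_info(n); print(n,i)
print(imaging.camera_info("wrist"))
E
```

```text
pics
0.0 [0.28227768 0.58468232 0.3024815 ] [[-9.00569253e-01  4.34711422e-01 -1.00034506e-03]
 [ 4.34712554e-01  9.00566155e-01 -2.36550733e-03]
 [-1.27436153e-04 -2.56516573e-03 -9.99996702e-01]] 0.9999572662875243 0.0726
scene {'fx': 377.5540211338443, 'fy': 377.5540211338443, 'cx': 323.15913675514184, 'cy': 195.31163753770116, 'extrinsics': array([[-0.16275845, -0.60400568,  0.78018384,  1.14158413],
       [ 0.98660669, -0.09096351,  0.13539899,  0.0921614 ],
       [-0.0108135 ,  0.79177193,  0.61072112,  0.52414698],
       [ 0.        ,  0.        ,  0.        ,  1.        ]])}
side {'fx': 449.95785757297017, 'fy': 449.95785757297017, 'cx': 320.15663016017606, 'cy': 201.8686694927902, 'extrinsics': array([[ 0.7389383 ,  0.39400149, -0.54656474, -0.01408705],
       [-0.67376424,  0.42794422, -0.60241638, -0.61795825],
       [-0.00345373,  0.81340431,  0.58168849,  0.61126397],
       [ 0.        ,  0.        ,  0.        ,  1.        ]])}
{'fx': 302.135877029814, 'fy': 302.135877029814, 'cx': 317.2689509364264, 'cy': 197.53588260513413, 'T_tool_cam': array([[-5.65160023e-04,  9.53889937e-01,  3.00156073e-01,
         7.68619036e-02],
       [ 9.99999789e-01,  4.42692426e-04,  4.76019201e-04,
         5.65952047e-04],
       [ 3.21193106e-04,  3.00156278e-01, -9.53889986e-01,
        -7.06757877e-02],
       [ 0.00000000e+00,  0.00000000e+00,  0.00000000e+00,
         1.00000000e+00]])}
```

View pics/scene0.png

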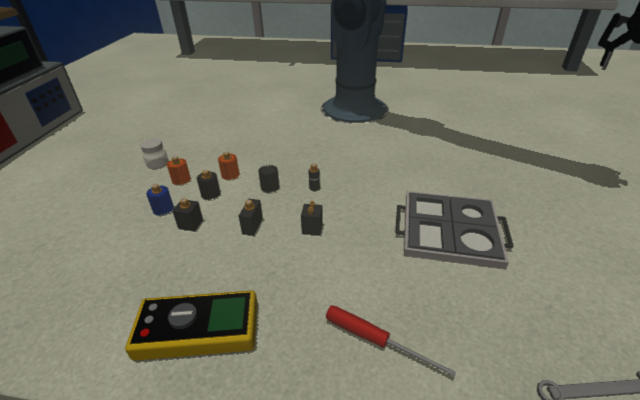

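View pics/side0.png

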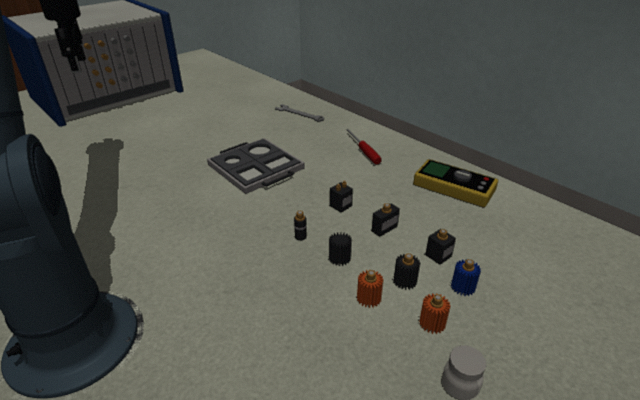

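Candidates, scene pixels: finned round: black with connector (208,184), bare (269,178), orange (179,171) and (229,165), blue (160,199). Square: (188,214) and (312,219), one of which has two posts. Oblong (251,216), slim round (314,177). The recesses are at (430,208), (472,212), (430,236) and (476,239). Next is one close crop to confirm the choice.

```bash
python3 - <<'E'
import cv2,numpy as np
a=cv2.imread("pics/scene0.png")[140:250,130:340]; b=cv2.imread("pics/side0.png")[170:300,280:490]
c=cv2.imread("pics/scene0.png")[180:275,385:525]
f=lambda im,w:cv2.resize(im,(w,int(im.shape[0]*w/im.shape[1])),interpolation=cv2.INTER_CUBIC)
b2=f(b,400);c2=f(c,400);a2=f(a,560)
h=max(b2.shape[0],c2.shape[0])
p=lambda im,h,w:cv2.copyMakeBorder(im,0,h-im.shape[0],0,w-im.shape[1],cv2.BORDER_CONSTANT)
o=np.vstack([p(a2,a2.shape[0],800),np.hstack([p(b2,h,400),p(c2,h,400)])]);print(o.shape,a2.shape)
cv2.imwrite("pics/crop0.png",o)
E
```

```text
(564, 800, 3) (293, 560, 3)
```

View pics/crop0.png

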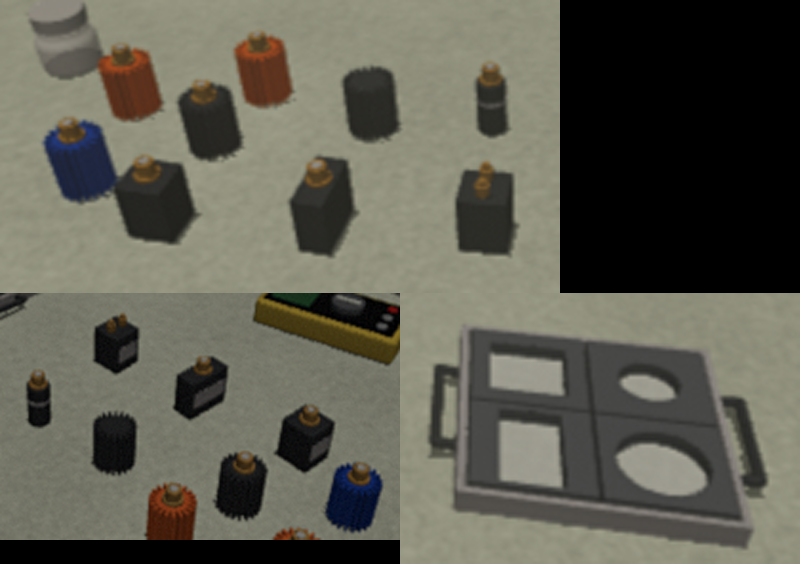

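```bash
cat > h.py <<'E'
from rig import r, imaging
import numpy as np, cv2
def cam(n,state=None):
    i=imaging.camera_info(n)
    if n=="wrist":
        T=np.eye(4);T[:3,:3]=state['eef_rot'];T[:3,3]=state['position'];T=T@i['T_tool_cam']
    else: T=i['extrinsics']
    return i,T
def ray(c,uv):
    i,T=c
    d=T[:3,:3]@np.array([(uv[0]-i['cx'])/i['fx'],-(uv[1]-i['cy'])/i['fy'],-1]); return T[:3,3],d/np.linalg.norm(d)
def plane(c,uv,z):
    o,d=ray(c,uv); return o+d*(z-o[2])/d[2]
def tri(views):
    A=0;b=0;R=[ray(c,uv) for c,uv in views]
    for o,d in R:
        P=np.eye(3)-np.outer(d,d);A=A+P;b=b+P@o
    x=np.linalg.solve(A,b); return x,max(np.linalg.norm(np.cross(x-o,d)) for o,d in R)
def proj(c,p):
    i,T=c;q=np.linalg.inv(T)@np.append(p,1); return np.array([i['cx']+i['fx']*q[0]/-q[2],i['cy']-i['fy']*q[1]/-q[2]])
np.set_printoptions(precision=4,suppress=True)
E
python3 - <<'E'
from h import *
S,D=cam("scene"),cam("side")
for n,a,b in [("load",(206.5,172.6),(408.1,256.1)),("att",(313.7,165.9),(299.9,213)),("shunt",(184.7,200.4),(442.7,231.4)),("div",(249.6,202.2),(387.1,206.2)),
 ("sq",(429.4,208.4),(250,173)),("small",(472.5,211.5),(233,160)),("obl",(430.5,235.6),(280,160)),("large",(476.7,241.2),(259,150))]:
    print(n,*tri([(S,a),(D,b)]),plane(S,a,.064 if n in("load","att","shunt","div") else .015))
s=r.sense()
E
```

```text
load [ 0.5068 -0.2779  0.0602] 0.0006707651960512047 [ 0.5117 -0.2742  0.064 ]
att [ 0.4466 -0.0489  0.0609] 9.70379347558833e-05 [ 0.4514 -0.048   0.064 ]
shunt [ 0.6088 -0.2798  0.0621] 0.0008350991206490982 [ 0.6107 -0.2775  0.064 ]
div [ 0.5943 -0.1516  0.0608] 0.0017233055533165847 [ 0.597  -0.1486  0.064 ]
sq [0.5006 0.2087 0.0148] 0.001303083659084822 [0.5023 0.2076 0.015 ]
small [0.5037 0.293  0.0171] 0.0014370733119869576 [0.4993 0.2952 0.015 ]
obl [0.5911 0.2039 0.0196] 9.825406939679678e-05 [0.586 0.205 0.015]
large [0.5874 0.291  0.0146] 0.0005252428964736532 [0.5883 0.2903 0.015 ]
```

move_arm --moves "-0.054 -0.026 0 0 0 -0.15 0.085; -0.049 -0.034 0 0 0 -0.15 0.085; -0.044 -0.041 0 0 0 -0.15 0.085; -0.037 -0.047 0 0 0 0 0.085; -0.037 -0.047 0 0 0 0 0.085"

```text
time_s: 0.72
position: [0.4689, 0.3485, 0.3034]
eef_rot: [[-1.0, -0.0, -0.001], [-0.0, 1.0, -0.0], [0.001, -0.0, -1.0]]
contact_force: [0.5, -0.5, 0.3]
opening: 0.995
gripper_force: 0.0
```

move_arm --moves "-0.037 -0.047 0 0 0 0 0.085; -0.037 -0.047 0 0 0 0 0.085; 0 0 0 0 0 0 0.085; 0 0 0 0 0 0 0.085; 0 0 0 0 0 0 0.085"

```text
time_s: 1.35
position: [0.5407, 0.2586, 0.3034]
eef_rot: [[-1.0, -0.004, -0.001], [-0.004, 1.0, 0.001], [0.001, 0.001, -1.0]]
contact_force: [0.2, 1.3, 0.1]
opening: 0.992
gripper_force: 0.0
```

```bash
python3 - <<'E'
from h import *
s=r.sense();print(s['time_s'],s['position'],s['eef_rot'],s['joints'])
p,d=imaging.read_camera("wrist");cv2.imwrite("pics/w1.png",p)
np.save("w1.npy",dict(s),allow_pickle=True);c=cam("wrist",s)
for q in [(.5015,.208,.021),(.502,.294,.021),(.588,.2045,.021),(.588,.2905,.021)]:print(proj(c,q))
E
```

```text
1.35 [0.5407 0.2586 0.3034] [[-1.     -0.0039 -0.0013]
 [-0.0039  1.      0.0006]
 [ 0.0013  0.0006 -1.    ]] [-37.825   16.581    9.9862  99.1758  -3.214   64.5641  63.3628]
[272.9607 136.6739]
[347.5695 137.3652]
[272.9599 207.5582]
[342.4283 207.7703]
```

View pics/w1.png

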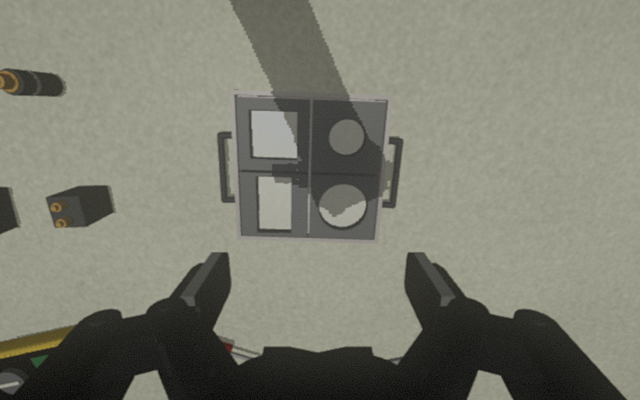

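```bash
python3 - <<'E'
import cv2
a=cv2.imread("pics/w1.png")[85:250,210:410]
cv2.imwrite("pics/w1c.png",cv2.resize(a,None,fx=3.6,fy=3.6,interpolation=cv2.INTER_CUBIC))
E
```

```text
(no output)
```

View pics/w1c.png

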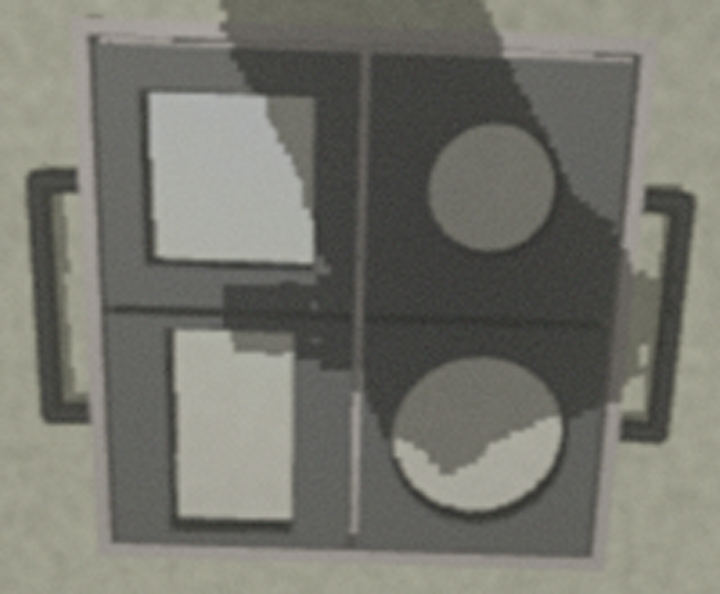

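```bash
python3 - <<'E'
from h import *
s=np.load("w1.npy",allow_pickle=True).item();c=cam("wrist",s)
P=lambda u,v:plane(c,(210+u/3.6-.5,85+v/3.6-.5),.021)[:2]
for n,q in dict(sq=[(141,91),(315,95),(317,268),(146,264)],ob=[(168,328),(295,330),(292,528),(174,525)],small=[(428,187),(557,187),(492,122),(492,253)],large=[(390,436),(566,436),(478,354),(478,518)],tray=[(92,37),(640,55),(595,555),(110,543)]).items():
    a=np.array([P(*x) for x in q]); print(n,a.mean(0),*[np.linalg.norm(a[i]-a[(i+1)%4]) for i in range(4)],np.degrees(np.arctan2(*(a[1]-a[0]))),np.degrees(np.arctan2(*(a[2]-a[3]))),np.degrees(np.arctan2(-(a[3]-a[0])[1],(a[3]-a[0])[0])))
E
```

```text
sq [0.4995 0.2085] 0.05425766460187591 0.05442893819127469 0.05587368018937271 0.05434514001631872 1.0747409162550692 1.1619214543149865 1.9695238098001209
ob [0.5835 0.206 ] 0.04224005015245788 0.07162277564525973 0.0415479154906657 0.07112998868847736 0.7376852032561829 1.3989290409880182 1.5659061389287503
small [0.5012 0.2924] 0.04128631576433151 0.029376354064900093 0.04135741867268508 0.02989927400679466 -0.19043959592629364 -91.82973425567684 -45.047736501387746
large [0.5855 0.2902] 0.060400030914173085 0.04242433487401369 0.05952425691555761 0.043430180979876845 -0.18543679975317506 -91.60951238147982 -45.64731120642659
tray [0.543  0.2497] 0.16897510946421745 0.1691637376991404 0.17209193267989117 0.16985688937533172 1.5932469240898623 1.36596537102326 2.3119751952949374
```

move_arm --moves "0.001 -0.062 0 0 0 0 0.085; 0.001 -0.062 0 0 0 0 0.085; 0.001 -0.062 0 0 0 0 0.085; 0.001 -0.062 0 0 0 0 0.085; 0.001 -0.062 0 0 0 0 0.085"

```text
time_s: 2.02
position: [0.537, -0.0536, 0.3042]
eef_rot: [[-1.0, -0.004, 0.001], [-0.004, 1.0, 0.001], [-0.001, 0.001, -1.0]]
contact_force: [1.4, -0.4, 0.1]
opening: 0.994
gripper_force: 0.0
```

move_arm --moves "0 -0.062 0 0 0 0 0.085; 0 -0.062 0 0 0 0 0.085; 0 0 0 0 0 0 0.085; 0 0 0 0 0 0 0.085; 0 0 0 0 0 0 0.085"

```text
time_s: 2.65
position: [0.5379, -0.1746, 0.3036]
eef_rot: [[-1.0, -0.005, -0.0], [-0.005, 1.0, 0.001], [0.0, 0.001, -1.0]]
contact_force: [0.6, -0.4, -0.1]
opening: 0.997
gripper_force: 0.0
```

```bash
python3 - <<'E'
from h import *
s=r.sense();print(s['time_s'],s['position'],s['eef_rot'],s['joints'])
p,d=imaging.read_camera("wrist");cv2.imwrite("pics/w2.png",p)
np.save("w2.npy",dict(s),allow_pickle=True)
cv2.imwrite("pics/w2c.png",cv2.resize(p[0:300,60:460],(800,600),interpolation=cv2.INTER_CUBIC))
E
```

```text
2.65 [ 0.5379 -0.1746  0.3036] [[-1.     -0.0051 -0.0002]
 [-0.0051  1.      0.0012]
 [ 0.0002  0.0012 -1.    ]] [ -8.2039  13.4425  25.4129 104.4226  -6.4673  63.5748 109.7796]
```

View pics/w2c.png

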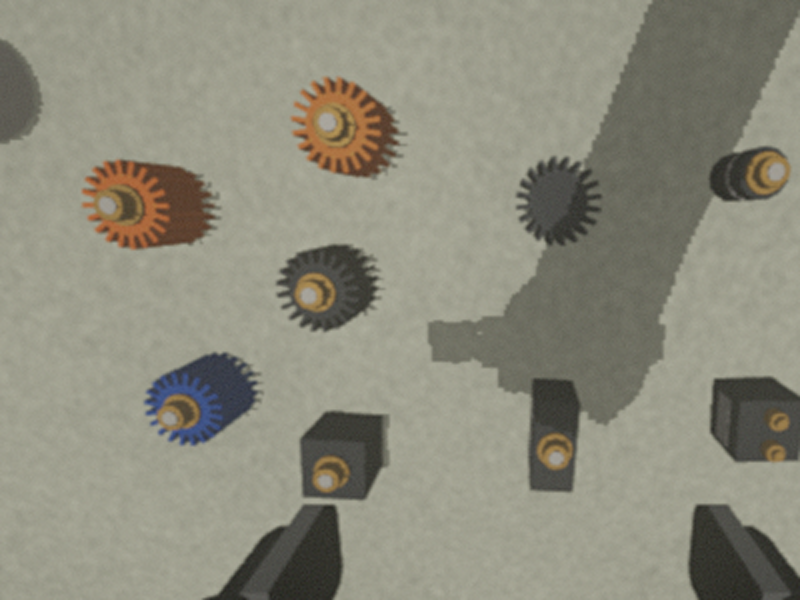

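```bash
python3 - <<'E'
import cv2,numpy as np
a=cv2.imread("pics/w2.png")
f=lambda x,y,g=1:cv2.resize(cv2.convertScaleAbs(a[y:y+60,x:x+65],alpha=1.8,beta=10),(390,360)[:2],interpolation=cv2.INTER_CUBIC)
o=np.hstack([f(200,195),f(310,185)])
cv2.imwrite("pics/w2d.png",o)
E
```

```text
(no output)
```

View pics/w2d.png

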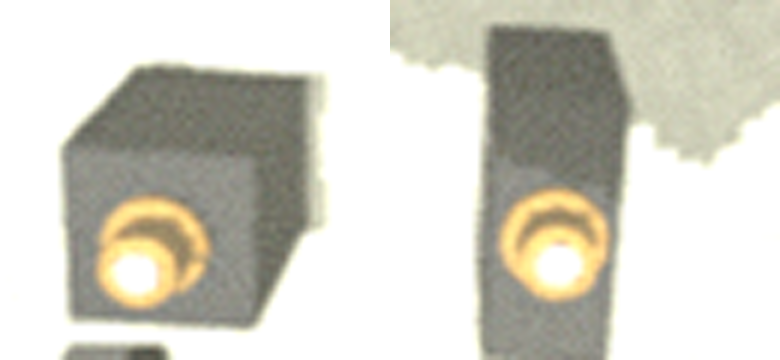

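```bash
python3 - <<'E'
from h import *
s=np.load("w2.npy",allow_pickle=True).item();c=cam("wrist",s);S,D=cam("scene"),cam("side")
def face(q,ox,oy):
    a=np.array([plane(c,(ox+u/6-.5,oy+v/6-.5),.05)[:2] for u,v in q]);e=[a[(i+1)%4]-a[i] for i in range(4)]
    print(a.mean(0),[round(np.linalg.norm(x),4) for x in e],[round(np.degrees(np.arctan2(x[1],x[0])),1) for x in e])
face([(66,147),(254,158),(254,327),(72,320)],200,195)
face([(493-390,105),(630-390,110),(607-390,358),(482-390,355)],310,185)
W=lambda u,v:(60+u/2,v/2)
for n,a,b,w in [("load",(206.5,172.6),(408.1,256.1),W(309,296)),("att",(313.7,165.9),(299.9,213),W(776,172)),("shunt",(184.7,200.4),(442.7,231.4),(200+136/6,195+271/6)),("div",(249.6,202.2),(387.1,206.2),(310+167/6,185+263/6)),
  ("bare",0,0,W(560,201)),("post",0,0,W(778,440))]:
    print(n,*(tri([(S,a),(D,b),(c,w)])if a else()),plane(c,w,.064 if n!="bare" else .05))
print(plane(c,W(320,288),.05))
E
```

```text
[ 0.6089 -0.2798] [np.float64(0.0359), np.float64(0.0361), np.float64(0.0359), np.float64(0.0368)] [np.float64(86.6), np.float64(-4.0), np.float64(-92.2), np.float64(176.1)]
[ 0.5948 -0.1512] [np.float64(0.0259), np.float64(0.0516), np.float64(0.0247), np.float64(0.0519)] [np.float64(88.0), np.float64(-2.9), np.float64(-91.3), np.float64(178.4)]
load [ 0.5064 -0.2788  0.0606] 0.0015081349058986468 [ 0.5061 -0.2792  0.064 ]
att [ 0.4461 -0.0483  0.0611] 0.0015359901490414173 [ 0.4455 -0.0481  0.064 ]
shunt [ 0.6094 -0.2799  0.0624] 0.0012590905697178183 [ 0.6096 -0.2801  0.064 ]
div [ 0.5955 -0.1509  0.0611] 0.0020232526983273162 [ 0.5953 -0.1507  0.064 ]
bare [ 0.4592 -0.1509  0.05  ]
post [ 0.5842 -0.0283  0.064 ]
[ 0.5039 -0.2776  0.05  ]
```

move_arm --moves "0.011 -0.035 0.034 0 0 0 0.065; 0.011 -0.035 0.034 0 0 0 0.065; 0.011 -0.034 0.036 0 0 0 0.065; 0 0 0 0 0 0.035 0.065; 0 0 0 0 0 0 0.065" --grip_force 50

```text
time_s: 3.32
position: [0.5054, -0.2799, 0.2]
eef_rot: [[-0.999, 0.033, 0.001], [0.033, 0.999, 0.001], [-0.001, 0.001, -1.0]]
contact_force: [1.5, -0.1, 0.9]
opening: 0.762
gripper_force: 0.0
```

move_arm --moves "0 0.001 0.035 0 0 0 0.065; 0 0 0.035 0 0 0 0.065; 0 0 0.025 0 0 0 0.065; 0 0 0.012 0 0 0 0.065; 0 0 0 0 0 0 0.065"

```text
time_s: 3.95
position: [0.5054, -0.2793, 0.0932]
eef_rot: [[-0.999, 0.032, 0.001], [0.032, 0.999, 0.001], [-0.001, 0.001, -1.0]]
contact_force: [0.5, 0.4, 0.2]
opening: 0.766
gripper_force: 0.0
```

move_arm --moves "0 0 0 0 0 0 0.03; 0 0 0 0 0 0 0.03; 0 0 0 0 0 0 0.03; 0 0 0 0 0 0 0.03; 0 0 -0.005 0 0 0 0.03"

```text
time_s: 4.58
position: [0.5039, -0.2803, 0.0978]
eef_rot: [[-0.999, 0.035, -0.001], [0.035, 0.999, 0.0], [0.001, 0.0, -1.0]]
contact_force: [-0.6, -1.3, -2.6]
opening: 0.499
gripper_force: 51.1
```

move_arm --moves "0 0 -0.03 0 0 0 0.03; 0 0 -0.04 0 0 0 0.03; 0 0 -0.032 0 0 0 0.03; -0.003 0.03 0 0 0 0 0.03; -0.006 0.055 0 0 0 0 0.03"

```text
time_s: 5.2
position: [0.515, -0.1985, 0.2003]
eef_rot: [[-0.999, 0.042, 0.0], [0.042, 0.999, -0.002], [-0.0, -0.002, -1.0]]
contact_force: [0.8, 1.1, -3.3]
opening: 0.498
gripper_force: 51.4
```

move_arm --moves "-0.006 0.055 0 0 0 0 0.03; -0.006 0.055 0 0 0 0 0.03; -0.006 0.055 0 0 0 0 0.03; -0.006 0.055 0 0 0 0 0.03; -0.006 0.055 0 0 0 0 0.03"

```text
time_s: 5.82
position: [0.5549, 0.079, 0.1992]
eef_rot: [[-0.999, 0.035, -0.001], [0.035, 0.999, -0.001], [0.001, -0.001, -1.0]]
contact_force: [0.9, 0.6, -2.7]
opening: 0.501
gripper_force: 51.4
```

move_arm --moves "-0.006 0.055 0 0 0 0 0.03; -0.006 0.055 0 0 0 0 0.03; -0.006 0.055 0 0 0 0 0.03; -0.004 0.03 0 0 0 0 0.03; 0 0 0 0 0 0 0.03"

```text
time_s: 6.45
position: [0.5828, 0.2766, 0.1987]
eef_rot: [[-1.0, 0.028, -0.002], [0.028, 1.0, 0.001], [0.002, 0.001, -1.0]]
contact_force: [-0.5, -0.4, -2.3]
opening: 0.499
gripper_force: 51.5
```

move_arm --moves "-0.002 0.0135 0.02 0 0 0 0.03; 0 0 0.03 0 0 0 0.03; 0 0 0.02 0 0 0 0.03; 0 0 0.013 0 0 0 0.03; 0 0 0 0 0 0 0.03"

```text
time_s: 7.08
position: [0.5864, 0.2842, 0.1156]
eef_rot: [[-0.999, 0.036, -0.002], [0.036, 0.999, -0.002], [0.002, -0.002, -1.0]]
contact_force: [0.7, -0.7, -2.4]
opening: 0.5
gripper_force: 51.5
```

```bash
python3 - <<'E'
from h import *
ims=[]
for n in("scene","side"):
    p,d=imaging.read_camera(n); c=cam(n); u,v=proj(c,(.585,.29,.03)); u,v=int(u),int(v);print(n,u,v)
    u=min(max(u,60),579);v=min(max(v,60),339)
    ims.append(cv2.resize(p[v-60:v+60,u-60:u+60],(400,400),interpolation=cv2.INTER_CUBIC))
cv2.imwrite("pics/p1.png",np.hstack(ims))
E
```

```text
scene 478 234
side 258 145
```

View pics/p1.png

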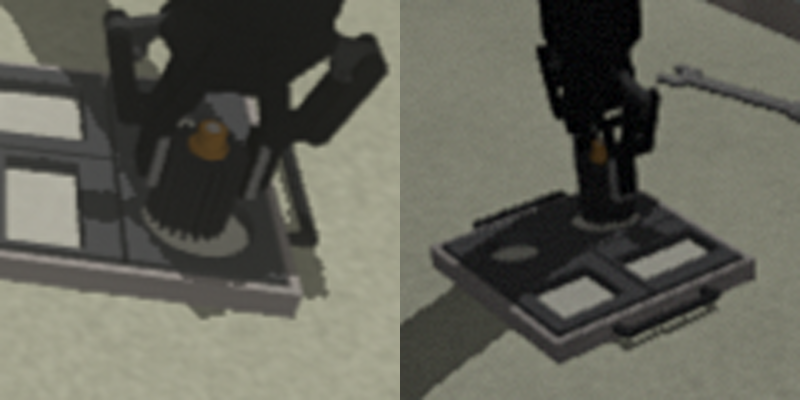

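move_arm --moves "0 0.006 0 0 0 0 0.03; 0 0 0 0 0 0 0.03; 0 0 0.005 0 0 0 0.03; 0 0 0.004 0 0 0 0.03; 0 0 0 0 0 0 0.03"

```text
time_s: 7.8
position: [0.5866, 0.291, 0.107]
eef_rot: [[-0.999, 0.035, -0.001], [0.035, 0.999, -0.001], [0.001, -0.001, -1.0]]
contact_force: [0.5, 0.5, -1.8]
opening: 0.501
gripper_force: 51.5
```

move_arm --moves "0 0 0.002 0 0 0 0.03; 0 0 0.0015 0 0 0 0.03; 0 0 0.001 0 0 0 0.03; 0 0 0 0 0 0 0.03; 0 0 0 0 0 0 0.03"

```text
time_s: 8.43
position: [0.5872, 0.2914, 0.1038]
eef_rot: [[-0.999, 0.035, -0.0], [0.035, 0.999, 0.0], [0.0, 0.0, -1.0]]
contact_force: [-0.8, 0.6, 1.4]
opening: 0.5
gripper_force: 51.7
```

move_arm --moves "0 0 0.0007 0 0 0 0.03; 0 0 0 0 0 0 0.03; 0 0 0 0 0 0 0.03; 0 0 0 0 0 0 0.03; 0 0 0 0 0 0 0.03"

```text
time_s: 9.05
position: [0.5873, 0.2914, 0.1038]
eef_rot: [[-0.999, 0.035, -0.0], [0.035, 0.999, 0.0], [0.0, 0.0, -1.0]]
contact_force: [-3.4, -0.5, 5.5]
opening: 0.499
gripper_force: 52.2
```

move_arm --moves "0 0 0 0 0 0 0.062; 0 0 0 0 0 0 0.062; 0 0 0 0 0 0 0.062; 0 0 -0.03 0 0 0 0.062; 0 0 -0.05 0 0 0 0.062"

```text
time_s: 9.68
position: [0.5856, 0.2907, 0.1808]
eef_rot: [[-0.999, 0.035, -0.005], [0.035, 0.999, -0.003], [0.005, -0.003, -1.0]]
contact_force: [0.5, 0.7, 0.3]
opening: 0.726
gripper_force: 0.0
```

move_arm --moves "0.01 -0.025 -0.02 0 0 0 0.05; 0.021 -0.055 0 0 0 0 0.05; 0.021 -0.055 0 0 0 0 0.05; 0.021 -0.055 0 0 0 0 0.05; 0.021 -0.055 0 0 0 0 0.05"

```text
time_s: 10.3
position: [0.4842, 0.048, 0.2029]
eef_rot: [[-0.999, 0.035, 0.001], [0.035, 0.999, 0.0], [-0.001, 0.0, -1.0]]
contact_force: [-0.3, -0.8, -0.1]
opening: 0.585
gripper_force: 0.0
```

move_arm --moves "0.021 -0.055 0 0 0 0 0.05; 0.013 -0.04 0 0 0 0 0.05; 0 0 0 0 0 0 0.05; 0 0 0 0 0 0 0.05; 0 0 0 0 0 0 0.05"

```text
time_s: 10.92
position: [0.4482, -0.0425, 0.2028]
eef_rot: [[-0.999, 0.032, 0.001], [0.032, 0.999, 0.0], [-0.001, 0.0, -1.0]]
contact_force: [0.2, 0.7, -0.4]
opening: 0.589
gripper_force: 0.0
```

```bash
python3 - <<'E'
from h import *
s=r.sense();p,d=imaging.read_camera("wrist");c=cam("wrist",s);print(s['position'])
cv2.imwrite("pics/w3.png",p)
for q in[(.4458,-.0482,.064),(.4458,-.0482,.05)]:print(proj(c,q))
p2,_=imaging.read_camera("scene");cc=p2[180:280,390:520]
a=cv2.resize(p[0:330,150:500],(500,471));b=cv2.resize(cc,(300,231))
o=np.zeros((471,800,3),np.uint8);o[:,:500]=a;o[:231,500:]=b;cv2.imwrite("pics/w3c.png",o)
E
```

```text
[ 0.4482 -0.0425  0.2028]
[308.7264 208.4104]
[309.2121 202.3924]
```

View pics/w3c.png

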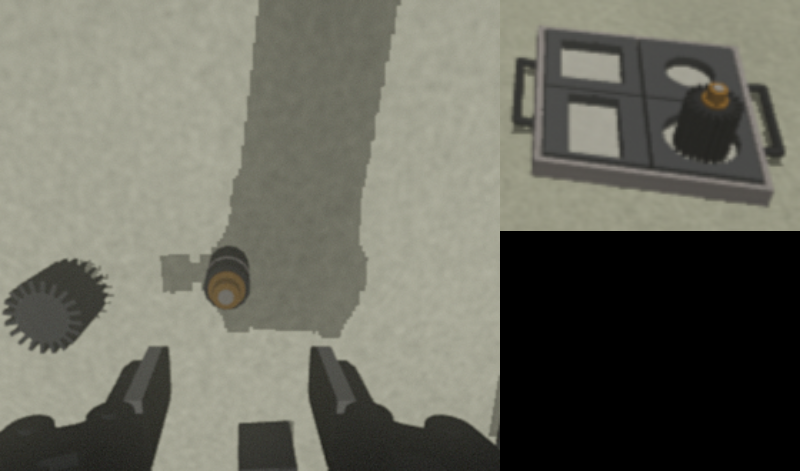

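The wrist crop shows the connector at (308,208), within a pixel of the prediction. The scene crop shows the load standing in the large round recess.

move_arm --moves "0.002 -0.006 0.02 0 0 0 0.05; 0 0 0.035 0 0 0 0.05; 0 0 0.035 0 0 0 0.05; 0 0 0.019 0 0 0 0.05; 0 0 0 0 0 0 0.05"

```text
time_s: 11.65
position: [0.4442, -0.0491, 0.0922]
eef_rot: [[-0.999, 0.033, -0.004], [0.033, 0.999, -0.0], [0.004, -0.001, -1.0]]
contact_force: [0.2, 0.2, -0.4]
opening: 0.586
gripper_force: 0.0
```

move_arm --moves "0 0 0 0 0 0 0.01; 0 0 0 0 0 0 0.01; 0 0 0 0 0 0 0.01; 0 0 0 0 0 0 0.01; 0 0 0 0 0 0 0.01"

```text
time_s: 12.28
position: [0.4465, -0.0496, 0.0947]
eef_rot: [[-0.999, 0.035, 0.002], [0.035, 0.999, 0.001], [-0.002, 0.001, -1.0]]
contact_force: [0.2, 0.3, 6.7]
opening: 0.285
gripper_force: 49.2
```

move_arm --moves "0 0 -0.02 0 0 0 0.01; 0 0 -0.04 0 0 0 0.01; 0 0 -0.045 0 0 0 0.01; -0.004 0.03 0 0 0 0 0.01; -0.007 0.055 0 0 0 0 0.01"

```text
time_s: 12.9
position: [0.4592, 0.033, 0.1993]
eef_rot: [[-0.999, 0.041, 0.001], [0.041, 0.999, -0.0], [-0.001, -0.0, -1.0]]
contact_force: [0.8, 0.5, -2.0]
opening: 0.288
gripper_force: 49.2
```

move_arm --moves "-0.007 0.055 0 0 0 0 0.01; -0.007 0.055 0 0 0 0 0.01; -0.007 0.055 0 0 0 0 0.01; -0.007 0.055 0 0 0 0 0.01; -0.004 0.038 0 0 0 0 0.01"

```text
time_s: 13.52
position: [0.4993, 0.2943, 0.198]
eef_rot: [[-0.999, 0.032, -0.001], [0.032, 0.999, 0.0], [0.001, 0.0, -1.0]]
contact_force: [0.5, 0.2, -0.5]
opening: 0.287
gripper_force: 49.3
```

move_arm --moves "0 0 0 0 0 0 0.01; 0 0 0 0 0 0 0.01; 0 0 0 0 0 0 0.01; 0 0 0 0 0 0 0.01; 0 0 0 0 0 0 0.01"

```text
time_s: 14.15
position: [0.5003, 0.2906, 0.1988]
eef_rot: [[-0.999, 0.036, -0.0], [0.036, 0.999, -0.0], [0.0, -0.0, -1.0]]
contact_force: [0.6, 0.6, -1.4]
opening: 0.287
gripper_force: 49.3
```

move_arm --moves "-0.001 0.002 0.02 0 0 0 0.01; 0 0 0.03 0 0 0 0.01; 0 0 0.025 0 0 0 0.01; 0 0 0.011 0 0 0 0.01; 0 0 0 0 0 0 0.01"

```text
time_s: 14.78
position: [0.5005, 0.293, 0.1112]
eef_rot: [[-0.999, 0.035, -0.002], [0.035, 0.999, -0.002], [0.002, -0.002, -1.0]]
contact_force: [0.6, -0.7, -0.4]
opening: 0.286
gripper_force: 49.4
```

move_arm --moves "0 0 0.002 0 0 0 0.01; 0 0 0.001 0 0 0 0.01; 0 0 0.001 0 0 0 0.01; 0 0 0 0 0 0 0.01; 0 0 0 0 0 0 0.01"

```text
time_s: 15.4
position: [0.5013, 0.2934, 0.1088]
eef_rot: [[-0.999, 0.035, 0.0], [0.035, 0.999, 0.0], [-0.0, 0.0, -1.0]]
contact_force: [0.0, 0.0, -1.4]
opening: 0.285
gripper_force: 49.4
```

move_arm --moves "0 0 0.0015 0 0 0 0.01; 0 0 0.001 0 0 0 0.01; 0 0 0.001 0 0 0 0.01; 0 0 0 0 0 0 0.01; 0 0 0 0 0 0 0.01"

```text
time_s: 16.02
position: [0.5012, 0.2934, 0.1051]
eef_rot: [[-0.999, 0.035, -0.0], [0.035, 0.999, -0.0], [0.0, -0.0, -1.0]]
contact_force: [-0.5, 0.9, -1.5]
opening: 0.287
gripper_force: 49.4
```

move_arm --moves "0 0 0.001 0 0 0 0.01; 0 0 0 0 0 0 0.01; 0 0 0.001 0 0 0 0.01; 0 0 0 0 0 0 0.01; 0 0 0 0 0 0 0.01"

```text
time_s: 16.65
position: [0.5014, 0.2934, 0.1038]
eef_rot: [[-0.999, 0.035, -0.0], [0.035, 0.999, 0.0], [0.0, 0.0, -1.0]]
contact_force: [-2.3, -0.3, 6.0]
opening: 0.291
gripper_force: 49.8
```

move_arm --moves "0 0 0 0 0 0 0.046; 0 0 0 0 0 0 0.046; 0 0 0 0 0 0 0.046; 0 0 -0.03 0 0 0 0.046; 0 0 -0.05 0 0 0 0.046"

```text
time_s: 17.27
position: [0.4997, 0.2925, 0.1817]
eef_rot: [[-0.999, 0.035, -0.004], [0.035, 0.999, -0.003], [0.004, -0.004, -1.0]]
contact_force: [0.3, 0.7, -0.4]
opening: 0.539
gripper_force: 0.0
```

move_arm --moves "-0.007 -0.03 -0.018 0 0 0 0.06; -0.013 -0.057 0 0 0 0 0.06; -0.013 -0.057 0 0 0 0 0.06; -0.013 -0.057 0 0 0 0 0.06; -0.013 -0.057 0 0 0 0 0.06"

```text
time_s: 17.9
position: [0.5515, 0.0318, 0.2013]
eef_rot: [[-0.999, 0.034, 0.001], [0.034, 0.999, 0.0], [-0.001, 0.0, -1.0]]
contact_force: [1.2, 0.5, 0.2]
opening: 0.702
gripper_force: 0.0
```

move_arm --moves "-0.013 -0.057 0 0 0 0 0.06; -0.013 -0.057 0 0 0 0 0.06; -0.013 -0.057 0 0 0 0 0.06; -0.013 -0.057 0 0 0 0 0.06; -0.013 -0.057 0 0 0 0 0.06"

```text
time_s: 18.52
position: [0.6066, -0.2552, 0.201]
eef_rot: [[-0.999, 0.034, 0.0], [0.034, 0.999, 0.0], [-0.0, 0.0, -1.0]]
contact_force: [0.8, -0.4, 0.3]
opening: 0.705
gripper_force: 0.0
```

move_arm --moves "-0.004 -0.026 0 0 0 0 0.06; 0 0 0 0 0 0 0.06; 0 0 0 0 0 0 0.06; 0 0 0 0 0 0 0.06; 0 0 0 0 0 0 0.06"

```text
time_s: 19.15
position: [0.6099, -0.2776, 0.2011]
eef_rot: [[-0.999, 0.032, 0.0], [0.032, 0.999, 0.001], [0.0, 0.001, -1.0]]
contact_force: [1.0, 0.4, -0.0]
opening: 0.703
gripper_force: 0.0
```

```bash
python3 - <<'E'
from h import *
s=r.sense();p,d=imaging.read_camera("wrist");c=cam("wrist",s);print(s['position'],s['joints'])
cv2.imwrite("pics/w4.png",p)
for q in[(.609,-.280,.064),(.609,-.280,.05)]:print(proj(c,q))
p2,_=imaging.read_camera("scene");cc=p2[180:280,390:520]
a=cv2.resize(p[0:330,150:500],(500,471));b=cv2.resize(cc,(300,231))
o=np.zeros((471,800,3),np.uint8);o[:,:500]=a;o[:231,500:]=b;cv2.imwrite("pics/w4c.png",o)
E
```

```text
[ 0.6099 -0.2776  0.2011] [  2.0838  31.6324  25.3385  94.2188 -15.4755  57.6649 120.6374]
[313.1099 211.2104]
[313.3316 205.0145]
```

View pics/w4c.png

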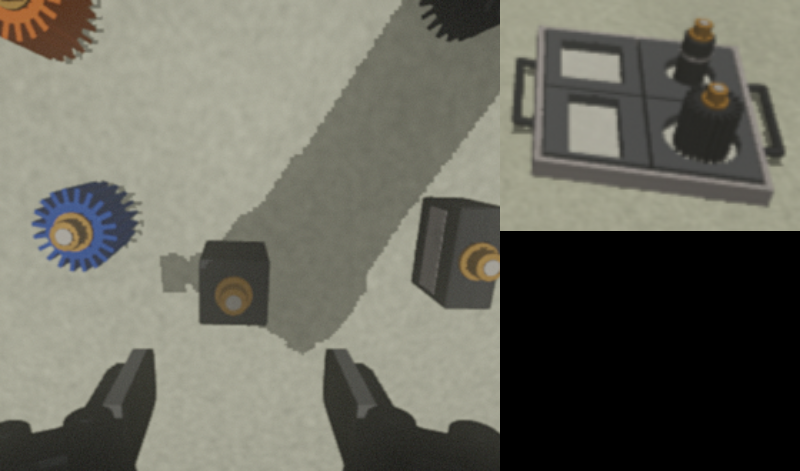

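The connector is at (313,211), as predicted, and the attenuator stands in its recess.

move_arm --moves "0.001 -0.0025 0.02 0 0 0 0.06; 0 0 0.035 0 0 0 0.06; 0 0 0.035 0 0 0 0.06; 0 0 0.018 0 0 0 0.06; 0 0 0 0 0 0 0.06"

```text
time_s: 19.88
position: [0.6067, -0.2817, 0.0907]
eef_rot: [[-0.999, 0.035, -0.004], [0.035, 0.999, 0.001], [0.004, 0.001, -1.0]]
contact_force: [0.2, 0.9, -0.0]
opening: 0.706
gripper_force: 0.0
```

move_arm --moves "0 0 0 0 0 0 0.02; 0 0 0 0 0 0 0.02; 0 0 0 0 0 0 0.02; 0 0 0 0 0 0 0.02; 0 0 0 0 0 0 0.02"

```text
time_s: 20.5
position: [0.6095, -0.2827, 0.0949]
eef_rot: [[-0.999, 0.035, 0.003], [0.035, 0.999, -0.001], [-0.003, -0.001, -1.0]]
contact_force: [1.5, -0.3, 6.2]
opening: 0.437
gripper_force: 52.1
```

move_arm --moves "0 0 -0.02 0 0 0 0.02; 0 0 -0.04 0 0 0 0.02; 0 0 -0.045 0 0 0 0.02; 0.008 0.03 0 0 0 0 0.02; 0.014 0.054 0 0 0 0 0.02"

```text
time_s: 21.12
position: [0.5884, -0.2002, 0.1997]
eef_rot: [[-0.999, 0.041, 0.002], [0.041, 0.999, -0.003], [-0.002, -0.003, -1.0]]
contact_force: [-0.2, 1.5, -2.0]
opening: 0.436
gripper_force: 51.3
```

move_arm --moves "0.014 0.054 0 0 0 0 0.02; 0.014 0.054 0 0 0 0 0.02; 0.014 0.054 0 0 0 0 0.02; 0.014 0.054 0 0 0 0 0.02; 0.014 0.054 0 0 0 0 0.02"

```text
time_s: 21.75
position: [0.5272, 0.0761, 0.1983]
eef_rot: [[-0.999, 0.035, -0.001], [0.035, 0.999, -0.0], [0.001, -0.0, -1.0]]
contact_force: [0.7, 0.5, -3.3]
opening: 0.434
gripper_force: 51.3
```

move_arm --moves "0.014 0.054 0 0 0 0 0.02; 0.014 0.054 0 0 0 0 0.02; 0.007 0.024 0 0 0 0 0.02; 0 0 0 0 0 0 0.02; 0 0 0 0 0 0 0.02"

```text
time_s: 22.38
position: [0.4982, 0.206, 0.198]
eef_rot: [[-0.999, 0.036, -0.001], [0.036, 0.999, -0.002], [0.001, -0.002, -1.0]]
contact_force: [-0.1, -0.4, -2.4]
opening: 0.435
gripper_force: 51.2
```

move_arm --moves "0 0 0 0 0 0 0.02; 0 0 0 0 0 0 0.02; 0 0 0 0 0 0 0.02; 0 0 0 0 0 0 0.02; 0 0 0 0 0 0 0.02"

```text
time_s: 23.0
position: [0.4983, 0.208, 0.1982]
eef_rot: [[-0.999, 0.035, -0.0], [0.035, 0.999, 0.0], [0.0, 0.0, -1.0]]
contact_force: [-0.2, -0.3, -2.7]
opening: 0.433
gripper_force: 51.2
```

move_arm --moves "-0.001 0 0.02 0 0 0 0.02; 0 0 0.03 0 0 0 0.02; 0 0 0.025 0 0 0 0.02; 0 0 0.012 0 0 0 0.02; 0 0 0 0 0 0 0.02"

```text
time_s: 23.62
position: [0.4988, 0.2077, 0.1105]
eef_rot: [[-0.999, 0.035, -0.002], [0.035, 0.999, -0.001], [0.002, -0.001, -1.0]]
contact_force: [0.9, -0.0, -2.9]
opening: 0.439
gripper_force: 51.3
```

move_arm --moves "0 0 0.002 0 0 0 0.02; 0 0 0.001 0 0 0 0.02; 0 0 0.001 0 0 0 0.02; 0 0 0 0 0 0 0.02; 0 0 0 0 0 0 0.02"

```text
time_s: 24.25
position: [0.4993, 0.2079, 0.1073]
eef_rot: [[-0.999, 0.035, 0.0], [0.035, 0.999, 0.0], [-0.0, 0.0, -1.0]]
contact_force: [-0.2, -0.0, -2.4]
opening: 0.439
gripper_force: 51.3
```

move_arm --moves "0 0 0.0015 0 0 0 0.02; 0 0 0.001 0 0 0 0.02; 0 0 0 0 0 0 0.02; 0 0 0.001 0 0 0 0.02; 0 0 0 0 0 0 0.02"

```text
time_s: 24.88
position: [0.4993, 0.208, 0.1039]
eef_rot: [[-0.999, 0.035, 0.0], [0.035, 0.999, 0.0], [-0.0, 0.0, -1.0]]
contact_force: [-0.8, 0.4, -0.3]
opening: 0.434
gripper_force: 51.5
```

move_arm --moves "0 0 0.001 0 0 0 0.02; 0 0 0 0 0 0 0.02; 0 0 0 0 0 0 0.02; 0 0 0 0 0 0 0.02; 0 0 0 0 0 0 0.02"

```text
time_s: 25.5
position: [0.4994, 0.2079, 0.1038]
eef_rot: [[-0.999, 0.035, -0.0], [0.035, 0.999, 0.0], [0.0, 0.0, -1.0]]
contact_force: [-2.7, -1.7, 6.4]
opening: 0.44
gripper_force: 52.5
```

move_arm --moves "0 0 0 0 0 0 0.058; 0 0 0 0 0 0 0.058; 0 0 0 0 0 0 0.058; 0 0 -0.03 0 0 0 0.058; 0 0 -0.05 0 0 0 0.058"

```text
time_s: 26.12
position: [0.4977, 0.2073, 0.1815]
eef_rot: [[-0.999, 0.035, -0.004], [0.035, 0.999, -0.003], [0.004, -0.003, -1.0]]
contact_force: [0.6, 0.4, 0.6]
opening: 0.675
gripper_force: 0.0
```

move_arm --moves "-0.009 -0.03 -0.018 0 0 0 0.05; -0.017 -0.057 0 0 0 0 0.05; -0.017 -0.057 0 0 0 0 0.05; -0.017 -0.057 0 0 0 0 0.05; -0.017 -0.057 0 0 0 0 0.05"

```text
time_s: 26.75
position: [0.5676, -0.0543, 0.2008]
eef_rot: [[-0.999, 0.034, 0.001], [0.034, 0.999, 0.0], [-0.001, 0.0, -1.0]]
contact_force: [0.9, 1.2, 0.4]
opening: 0.585
gripper_force: 0.0
```

move_arm --moves "-0.017 -0.057 0 0 0 0 0.05; -0.013 -0.04 0 0 0 0 0.05; 0 0 0 0 0 0 0.05; 0 0 0 0 0 0 0.05; 0 0 0 0 0 0 0.05"

```text
time_s: 27.38
position: [0.5939, -0.1481, 0.2002]
eef_rot: [[-1.0, 0.031, -0.001], [0.031, 1.0, 0.002], [0.001, 0.001, -1.0]]
contact_force: [-0.4, -0.2, 0.1]
opening: 0.585
gripper_force: 0.0
```

```bash
python3 - <<'E'
from h import *
s=r.sense();p,d=imaging.read_camera("wrist");c=cam("wrist",s);print(s['position'],s['joints'])
cv2.imwrite("pics/w5.png",p)
for q in[(.595,-.151,.064),(.595,-.151,.05)]:print(proj(c,q))
p2,_=imaging.read_camera("scene");cc=p2[180:280,390:520]
a=cv2.resize(p[0:330,150:500],(500,471));b=cv2.resize(cc,(300,231))
o=np.zeros((471,800,3),np.uint8);o[:,:500]=a;o[:231,500:]=b;cv2.imwrite("pics/w5c.png",o)
E
```

```text
[ 0.5939 -0.1481  0.2002] [-10.2805  25.7763  25.5281 102.8759 -13.4169  54.3982 109.1056]
[312.4202 214.353 ]
[312.6748 207.9875]
```

View pics/w5c.png

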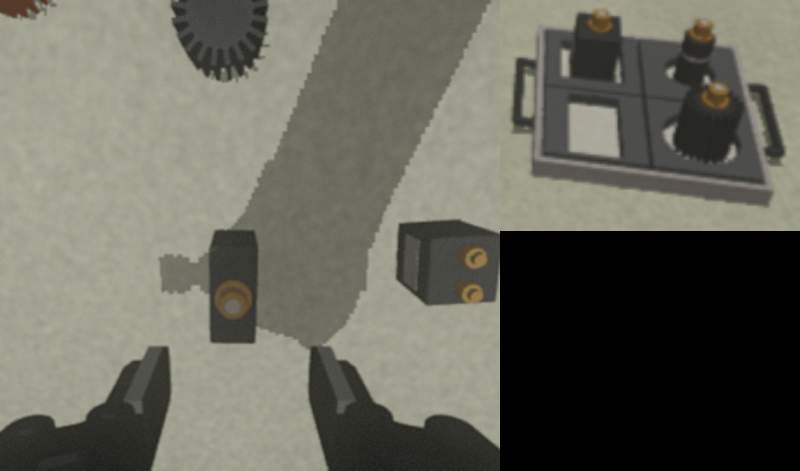

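The shunt stands in its recess. The divider's connector is at (312,214), as predicted, and the block lies along the tool axis.

move_arm --moves "-0.002 -0.003 0.02 0 0 0 0.05; 0 0 0.035 0 0 0 0.05; 0 0 0.035 0 0 0 0.05; 0 0 0.016 0 0 0 0.05; 0 0 0 0 0 0 0.05"

```text
time_s: 28.1
position: [0.5945, -0.1533, 0.0928]
eef_rot: [[-0.999, 0.035, -0.004], [0.035, 0.999, 0.0], [0.004, 0.0, -1.0]]
contact_force: [-0.2, -0.1, 0.9]
opening: 0.582
gripper_force: 0.0
```

move_arm --moves "0 0 0 0 0 0 0.01; 0 0 0 0 0 0 0.01; 0 0 0 0 0 0 0.01; 0 0 0 0 0 0 0.01; 0 0 0 0 0 0 0.01"

```text
time_s: 28.72
position: [0.5971, -0.1539, 0.0963]
eef_rot: [[-0.999, 0.035, 0.003], [0.035, 0.999, -0.0], [-0.003, -0.0, -1.0]]
contact_force: [0.5, 0.0, 5.8]
opening: 0.292
gripper_force: 50.3
```

move_arm --moves "0 0 -0.02 0 0 0 0.01; 0 0 -0.04 0 0 0 0.01; 0 0 -0.045 0 0 0 0.01; 0.002 0.03 0 0 0 0 0.01; 0.004 0.056 0 0 0 0 0.01"

```text
time_s: 29.35
position: [0.5925, -0.0709, 0.2016]
eef_rot: [[-0.999, 0.042, 0.002], [0.042, 0.999, -0.002], [-0.002, -0.002, -1.0]]
contact_force: [0.4, 0.8, -1.4]
opening: 0.297
gripper_force: 49.4
```

move_arm --moves "0.004 0.056 0 0 0 0 0.01; 0.004 0.056 0 0 0 0 0.01; 0.004 0.056 0 0 0 0 0.01; 0.004 0.056 0 0 0 0 0.01; 0.002 0.048 0 0 0 0 0.01"

```text
time_s: 29.98
position: [0.5831, 0.2073, 0.2]
eef_rot: [[-0.999, 0.033, -0.001], [0.033, 0.999, 0.0], [0.001, 0.0, -1.0]]
contact_force: [1.0, 0.2, -1.1]
opening: 0.295
gripper_force: 49.4
```

move_arm --moves "0 0 0 0 0 0 0.01; 0 0 0 0 0 0 0.01; 0 0 0 0 0 0 0.01; 0 0 0 0 0 0 0.01; 0 0 0 0 0 0 0.01"

```text
time_s: 30.6
position: [0.5844, 0.2039, 0.1997]
eef_rot: [[-0.999, 0.037, -0.0], [0.037, 0.999, -0.0], [0.0, -0.0, -1.0]]
contact_force: [0.1, -0.1, -1.4]
opening: 0.295
gripper_force: 49.4
```

move_arm --moves "-0.0005 0.002 0.02 0 0 0 0.01; 0 0 0.03 0 0 0 0.01; 0 0 0.025 0 0 0 0.01; 0 0 0.012 0 0 0 0.01; 0 0 0 0 0 0 0.01"

```text
time_s: 31.22
position: [0.5838, 0.2067, 0.111]
eef_rot: [[-0.999, 0.035, -0.003], [0.035, 0.999, -0.001], [0.003, -0.001, -1.0]]
contact_force: [0.3, 0.9, -1.0]
opening: 0.296
gripper_force: 49.4
```

move_arm --moves "0 0 0.002 0 0 0 0.01; 0 0 0.0015 0 0 0 0.01; 0 0 0.001 0 0 0 0.01; 0 0 0 0 0 0 0.01; 0 0 0 0 0 0 0.01"

```text
time_s: 31.85
position: [0.5849, 0.207, 0.1084]
eef_rot: [[-0.999, 0.035, 0.0], [0.035, 0.999, 0.0], [-0.0, 0.0, -1.0]]
contact_force: [-0.2, 0.1, -0.6]
opening: 0.292
gripper_force: 49.4
```

move_arm --moves "0 0 0.0015 0 0 0 0.01; 0 0 0.001 0 0 0 0.01; 0 0 0 0 0 0 0.01; 0 0 0 0 0 0 0.01; 0 0 0 0 0 0 0.01"

```text
time_s: 32.48
position: [0.5848, 0.2069, 0.1057]
eef_rot: [[-0.999, 0.035, -0.0], [0.035, 0.999, -0.0], [0.0, -0.0, -1.0]]
contact_force: [-0.0, -0.3, -1.1]
opening: 0.296
gripper_force: 49.4
```

move_arm --moves "0 0 0.0005 0 0 0 0.01; 0 0 0.0005 0 0 0 0.01; 0 0 0 0 0 0 0.01; 0 0 0 0 0 0 0.01; 0 0 0 0 0 0 0.01"

```text
time_s: 33.1
position: [0.5849, 0.2069, 0.1053]
eef_rot: [[-0.999, 0.035, 0.0], [0.035, 0.999, 0.0], [-0.0, 0.0, -1.0]]
contact_force: [-1.4, -1.0, 5.7]
opening: 0.296
gripper_force: 50.4
```

Contact at 5.7 N. I'll release, rise clear and back off.

move_arm --moves "0 0 0 0 0 0 0.046; 0 0 0 0 0 0 0.046; 0 0 0 0 0 0 0.046; 0 0 -0.03 0 0 0 0.046; 0 0 -0.05 0 0 0 0.046"

```text
time_s: 33.72
position: [0.583, 0.2065, 0.183]
eef_rot: [[-0.999, 0.035, -0.005], [0.035, 0.999, -0.003], [0.005, -0.003, -1.0]]
contact_force: [0.7, 1.1, 1.3]
opening: 0.541
gripper_force: 0.0
```

move_arm --moves "0.01 -0.02 -0.05 0 0 0 0.046; 0.03 -0.04 -0.02 0 0 0 0.046; 0.03 -0.04 0 0 0 0 0.046; 0 0 0 0 0 0 0.046; 0 0 0 0 0 0 0.046"

```text
time_s: 34.35
position: [0.5116, 0.1099, 0.2549]
eef_rot: [[-0.999, 0.035, 0.001], [0.035, 0.999, 0.001], [-0.001, 0.001, -1.0]]
contact_force: [0.1, 1.2, 0.1]
opening: 0.538
gripper_force: 0.0
```

```bash
python3 - <<'E'
from h import *
p,_=imaging.read_camera("wrist");q,_=imaging.read_camera("scene")
o=np.zeros((560,800,3),np.uint8);o[:250,:400]=cv2.resize(p,(400,250))
o[:308,400:]=cv2.resize(q[180:280,390:520],(400,308))
o[310:560,:480]=cv2.resize(q[130:260,130:380],(480,250));cv2.imwrite("pics/end.png",o)
E
```

```text
(no output)
```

View pics/end.png

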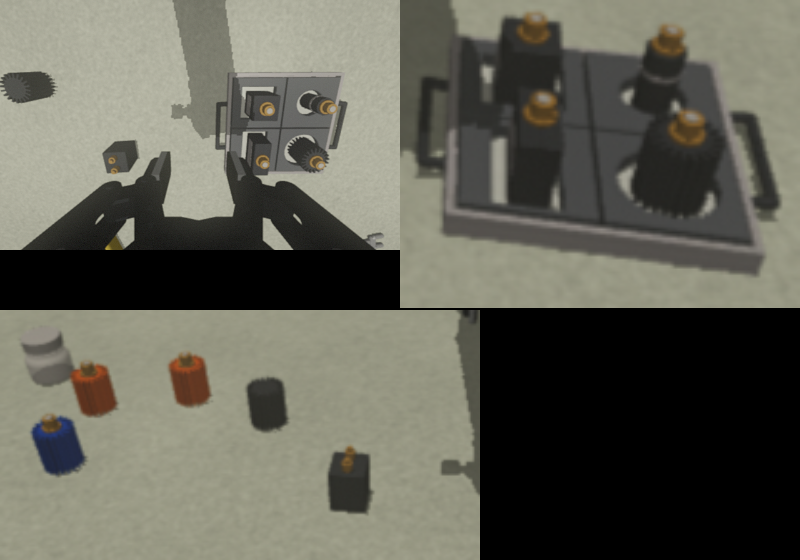

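All four standards stand upright in their own recesses, the look-alikes are where they were, and the arm is clear.

```bash
python3 -c "
from rig import r
print(r.close_job())"
```

```text
the job is handed in; nothing more can be done
None
```

The four standards are set upright in their own recesses, the two look-alikes stand untouched, and the job was handed in at about 34 s of the 102 s allowed; the hand-in gave no verdict.

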